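# Unsnap the guard of the blue bench fan

## Robot

A 7-joint arm with a two-finger parallel gripper is mounted at the origin on the work surface. World frame = base frame: x ahead of the robot, y to its left, z up, the work surface at z = 0. Lengths are in mm, angles in rad, forces in N, time in s.
With the tool pointing down it reaches from about 350 to 900 mm from the base axis. Payload 19.9 kg.
Tool frame: the origin (TCP) lies at the very end of the fingers, on their centre line; the grasp point (between the pads) lies 19 mm behind it; z points along the fingers, y is the direction in which the jaws open and shut (so a half turn about z gives the same grasp; the last joint's range is limited). The gripper opens to 94 mm and grips with 3 to 60 N. Pads are 16 mm wide; open, the fingers measure 119 mm over their backs; the gripper's body (75 mm by 177 mm) begins 78 mm behind the grasp point.
Start: joints at [1.087, 0.417, -0.01, 1.614, 0.005, 1.111, -0.053], TCP at [267.22, -564.971, 205.425] pointing down, gripper open.
Joint ranges: [-2.81, 2.81], [-0.39, 2.02], [-1.27, 1.25], [0.06, 2.57], [-1.19, 4.33], [0.19, 2], [-2.82, 2.82]. Speed limits (rad/s): [1.89, 1.89, 2.39, 2.39, 3.01, 3.01, 3.01].

## Interface

Orientations are given as a 3x3 rotation matrix whose columns are the frame's x, y, z axes.
In Python, from station import bot gives the robot as it stands.
- The arm moves only by the tool jog_arm, never from a script. Its argument "moves" is a list of rows, each a list of 7 numbers: the turn, a rotation vector about the tool's x, y, z in degrees, then the shift along the tool's x, y, z in cm, then the opening in per cent of the stroke, from 0 (shut) to 100 (fully open). In form: [[rx, ry, rz, tx, ty, tz, claw], ...]. A call has 1 to 12 rows; each row is the pose to reach, as a shift and turn from the pose commanded when the call began, along the tool's axes at that moment; what a row does not reach only later rows make up. A row lasts 1/10 s, in which the tool goes at most 50 mm and 8.59 degrees, less where a joint would pass 70% of its speed; a pose out of reach is approached as far as the arm can. A call with a gripper value outside its range is refused whole. The fingers move at their own pace and stop on an object; the grip force is fixed at half the most. Time passes only in rows, so rows that repeat a pose let the fingers close. It gives the time, the measured TCP pose, the force and the opening at its end, in the units of the state.
- bot.sense(): the state, without advancing time (a new reading comes with each control period).
- bot.read_camera(name): name is "side" or "top"; returns a dict with "img" (420x560x3 uint8, red, green, blue), "vertical_fov" (degrees; the focal length in pixels is half the picture's height over the tangent of half this angle, whatever the lens; pixels are square), "cx", "cy" (the principal point, pixels), "extrinsics" (4x4, takes a point from camera to world coordinates). Camera axes: x right, y down, z forward; pixel columns grow to the right and rows downward; lengths in mm; the calibration is good to about 2 mm. A picture is of the moment at which its call begins. There is no depth.
- bot.close_job(): hands the job in, once; it reports no verdict.
The state is a dict: "time_s": time; "joint_positions": joint angles; "joint_vel": joint speeds; "effort": joint torques, N m; "ee_pos": TCP position; "ee_rot": TCP orientation; "ft_force": force on the tool from outside, world axes, zero at the start; "ft_torque": the same for the moment, N m; "finger_gap": opening from 0.0 (shut) to 1.0 (fully open).
Only numpy, scipy, OpenCV 4.12 (cv2) and the standard library are available. Lean on these libraries where they do the work, as an engineer would, in place of code of your own. Each camera call takes 0.05 s, during which the arm holds its last target.

## Task

Take the black guard off the blue fan unit: pinch its orange snap tab in towards the fixed black grip opposite it, and lift the guard straight off while the tab is held in. Then set it down, flat and right way up, in the yellow tray without dropping it, and let go. Leave the guard of the white fan unit where it is.

Things in the scene. Friction and masses are not known exactly. Their poses are not given: they have to be found in the camera images.
- blue_fan_guard_mid (a point): Centre of the black guard (50 to 90 g, plate 84 x 84 x 4 mm) on the fixed blue box (110 x 110 mm, top at z = 50 mm). z up, x from tab to grip. Orange tab: 24 mm wide, 4 thick, outer face at x = -24 mm; fixed black grip: 28 wide, 4 thick, outer face at x = +24: pinch 48 mm along x. Both reach 17 mm above this point; the plate's underside is 17 mm below it. Lifts straight up.
- blue_fan_tab (a joint): Press-in of the orange tab towards the grip, m: 0 at rest, 0.008 at its stop; spring 1.6 N to start, 8 N at the stop. A hook at its foot locks under a lip of the box until pressed 0.0035 to 0.005. The lip's block lies just outside the tab, its top 9 mm below the guard's centre point: keep fingertips above that (7 mm below the point is clear). Pinch with 12 to 25 N.
- tray: Fixed yellow open tray, 170 mm (x) by 200 mm (y) outside and 32 mm high, walls and floor 4 mm thick. Origin at the centre of its underside on the table, z up. When the guard rests in it, the guard's centre point is 21 mm above the table.
- white_fan_guard_mid (a point): Centre of the guard of the other fan unit, a white box of the same size with the same black guard and orange tab: leave it alone. Same axes as the blue unit's guard point.
Mind the look-alikes: they are no part of the job. What is shaped like the part that bears blue_fan_guard_mid but pink or turquoise is not meant.

How it is judged:
By the outcome, as a careful person would: the job done as asked, in the order asked, and still so for the second after the job is handed in, with the robot touching nothing.
It also fails if it takes over 42 s, if anything falls off the work surface, if the arm or the gripper's body presses on something with over 40 N, if the wrist force passes 120 N, or if a joint passes its speed limit or range.

## Working session

There is one attempt and no reset: what is moved stays moved. The work goes in short steps, Python scripts to look and compute and a tool call to move; the robot and the scene stay as the last step left them, time stands still between calls to the robot, and variables do not carry over. Pictures are saved under pics/ and viewed, and the job is handed in when it is done.

Besides the shell and the picture viewer there is one more tool, called after "Request:" by a JSON object that holds its "method" and its "body", one argument or row to a line. jog_arm: Moves the arm, as the interface text tells. Its arguments: {"type":"object","properties":{"moves":{"type":"array","items":{"type":"array","items":{"type":"number"}}}},"required":["moves"]}

```bash
ls; mkdir -p pics; python3 - <<'E'
from station import bot
import cv2,numpy as np
s=bot.sense(); 
for k in s: print(k,np.round(s[k],3).tolist())
for n in("side","top"):
    c=bot.read_camera(n); cv2.imwrite(f"pics/{n}0.png",c["img"][:,:,::-1])
    print(n,c["vertical_fov"],c["cx"],c["cy"],np.round(c["extrinsics"],4).tolist(), [k for k in c])
E
```

```text
pics
time_s 0.0
joint_positions [1.088, 0.418, -0.01, 1.614, 0.005, 1.111, -0.053]
joint_vel [-0.001, -0.0, 0.001, 0.001, 0.001, -0.001, -0.002]
effort [-0.001, -85.126, 0.639, -42.6, -0.049, 0.019, 0.0]
ee_pos [267.039, -564.651, 204.848]
ee_rot [[0.904, 0.428, -0.001], [0.428, -0.904, 0.001], [-0.0, -0.001, -1.0]]
ft_force [0.127, -0.047, -0.013]
ft_torque [0.001, -0.025, -0.001]
finger_gap 1.001
side 51.72383886275915 282.21249152656264 209.82685891145908 [[-0.8979, -0.3364, 0.2838, 162.9632], [-0.4399, 0.664, -0.6046, 623.2046], [0.0149, -0.6678, -0.7442, 1010.3496], [0.0, 0.0, 0.0, 1.0]] ['img', 'vertical_fov', 'cx', 'cy', 'extrinsics']
top 56.16225802432848 281.1742945893672 208.11868394680732 [[-0.0035, -0.9815, 0.1913, 307.6651], [-0.9997, -0.001, -0.0238, -104.4374], [0.0236, -0.1914, -0.9812, 1073.699], [0.0, 0.0, 0.0, 1.0]] ['img', 'vertical_fov', 'cx', 'cy', 'extrinsics']
```

View pics/side0.png

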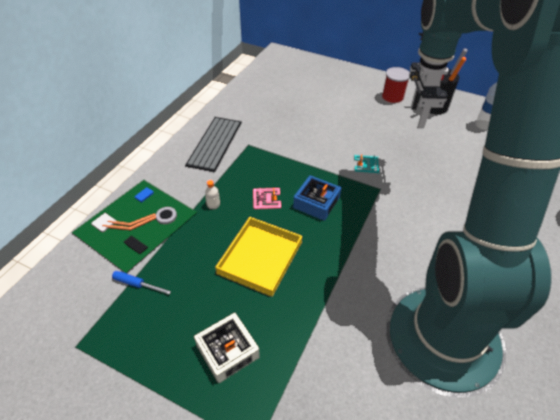

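View pics/top0.png

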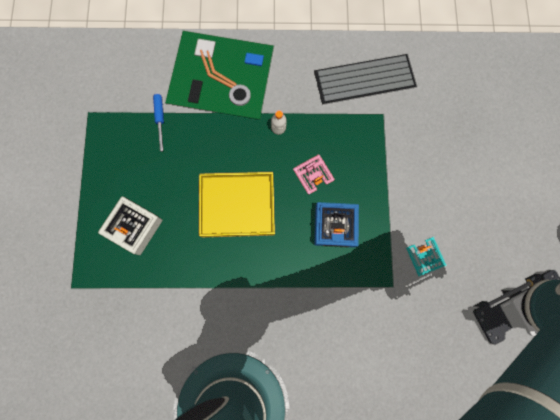

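The side view has the blue box at about (318,195), the yellow tray at (260,255) and the white unit at (228,346). In the top view they are at (338,224), (237,204) and (130,226). The pink and turquoise parts are look-alikes. Next I'll zoom in on the blue unit.

```bash
python3 - <<'E'
import cv2,numpy as np
a=cv2.imread("pics/side0.png")[170:225,285:350]; b=cv2.imread("pics/top0.png")[195:255,305:370]
a=cv2.resize(a,(390,330),interpolation=cv2.INTER_CUBIC);b=cv2.resize(b,(390,360),interpolation=cv2.INTER_CUBIC)
a=cv2.copyMakeBorder(a,0,30,0,0,0)
cv2.imwrite("pics/zoom0.png",np.hstack([a,b]))
E
```

```text
(no output)
```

View pics/zoom0.png

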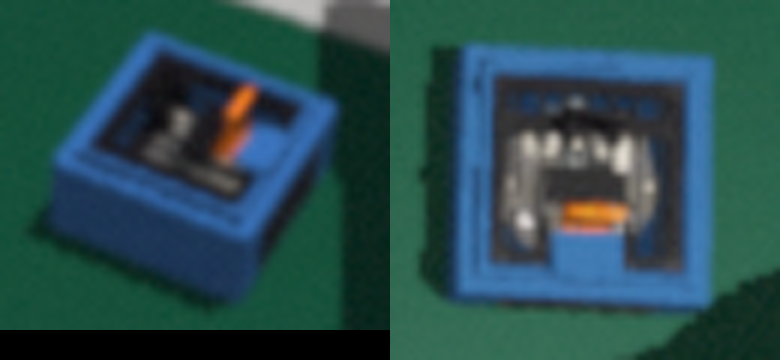

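```bash
cat > h.py <<'E'
import cv2,numpy as np
CAM={"side":(51.72383886275915,282.21249152656264,209.82685891145908,None),"top":(56.16225802432848,281.1742945893672,208.11868394680732,None)}
from station import bot
def cam(n):
    return bot.read_camera(n)
def K(c):
    f=c["img"].shape[0]/2/np.tan(np.radians(c["vertical_fov"])/2); return f
def ray(c,uv):
    f=K(c); uv=np.atleast_2d(np.asarray(uv,float))
    d=np.c_[(uv[:,0]-c["cx"])/f,(uv[:,1]-c["cy"])/f,np.ones(len(uv))]
    E=np.asarray(c["extrinsics"]); return E[:3,3],d@E[:3,:3].T
def onz(c,uv,z):
    o,d=ray(c,uv); return o+d*((z-o[2])/d[:,2])[:,None]
def tri(c1,u1,c2,u2):
    o1,d1=ray(c1,u1);o2,d2=ray(c2,u2);out=[]
    for a,b in zip(d1,d2):
        A=np.c_[a,-b]; t=np.linalg.lstsq(A,o2-o1,rcond=None)[0]
        p,q=o1+a*t[0],o2+b*t[1]; out.append(np.r_[(p+q)/2,np.linalg.norm(p-q)])
    return np.array(out)
def proj(c,P):
    E=np.linalg.inv(np.asarray(c["extrinsics"])); P=np.atleast_2d(P)@E[:3,:3].T+E[:3,3]
    f=K(c); return np.c_[c["cx"]+f*P[:,0]/P[:,2],c["cy"]+f*P[:,1]/P[:,2]]
E
python3 - <<'E'
from h import *
import pickle
C={n:cam(n) for n in("side","top")}; pickle.dump(C,open("c0.pkl","wb"))
for n,(x0,x1,y0,y1) in {"side":(285,350,170,225),"top":(305,370,195,255)}.items():
    h=cv2.cvtColor(C[n]["img"],cv2.COLOR_RGB2HSV)
    bl=cv2.inRange(h,(100,120,60),(120,255,255)); m=np.zeros_like(bl); m[y0:y1,x0:x1]=bl[y0:y1,x0:x1]
    v=h[:,:,2][m>0]; print(n,"V hist",np.histogram(v,bins=range(60,261,20)))
    og=cv2.inRange(h,(5,150,120),(20,255,255)); o=np.zeros_like(og);o[y0:y1,x0:x1]=og[y0:y1,x0:x1]
    p=np.argwhere(o)[:,::-1]; print(" orange n",len(p),p.mean(0),p.min(0),p.max(0))
    y=cv2.inRange(h,(22,150,100),(33,255,255)); k=max(cv2.findContours(y,0,2)[0],key=cv2.contourArea)
    print(" tray",cv2.contourArea(k),cv2.approxPolyDP(cv2.convexHull(k),4,True)[:,0].tolist())
E
```

```text
side V hist (array([ 95, 337,  77, 153, 140, 125,  21,   0,   0,   0]), array([ 60,  80, 100, 120, 140, 160, 180, 200, 220, 240, 260]))
 orange n 29 [323.89655172 189.20689655] [321 185] [327 195]
 tray 3965.5 [[249, 217], [301, 236], [271, 295], [217, 273], [217, 263]]
top V hist (array([ 36,  55,  44, 130, 190, 473,  14,   0,   0,   0]), array([ 60,  80, 100, 120, 140, 160, 180, 200, 220, 240, 260]))
 orange n 33 [338.27272727 230.18181818] [334 228] [343 232]
 tray 4613.5 [[272, 172], [273, 234], [199, 235], [200, 174]]
```

```bash
python3 - <<'E'
from h import *
import pickle
C=pickle.load(open("c0.pkl","rb")); S=8; Q={}
def quad(hull):
    # 4-corner polygon by approx
    for e in np.arange(1,12,.25):
        a=cv2.approxPolyDP(hull,e*S/2,True)
        if len(a)==4: return a[:,0].astype(float)
vis=[]
for n,(x0,x1,y0,y1) in {"side":(285,350,170,225),"top":(305,370,195,255)}.items():
    im=cv2.resize(C[n]["img"][y0:y1,x0:x1],None,fx=S,fy=S,interpolation=cv2.INTER_CUBIC)
    h=cv2.cvtColor(im,cv2.COLOR_RGB2HSV)
    m=cv2.inRange(h,(100,110,118),(120,255,255))
    k=max(cv2.findContours(m,0,2)[0],key=cv2.contourArea)
    q=quad(cv2.convexHull(k)); 
    cv2.polylines(im,[q.astype(int)],True,(255,0,0),1); vis.append(cv2.resize(im,(390,340)))
    uv=(q+.5)/S-.5+[x0,y0]; Q[n]=uv; print(n,uv.round(2).tolist()); print(onz(C[n],uv,50).round(1).tolist(), onz(C[n],uv,50).mean(0).round(1))
    o=cv2.inRange(h,(4,140,110),(21,255,255)); ko=max(cv2.findContours(o,0,2)[0],key=cv2.contourArea)
    r=cv2.minAreaRect(ko); print(" orange",((cv2.boxPoints(r)+.5)/S-.5+[x0,y0]).round(1).tolist())
cv2.imwrite("pics/q1.png",np.hstack(vis)[:,:,::-1])
E
```

```text
side [[309.06, 175.31], [339.94, 186.69], [326.44, 209.56], [294.06, 197.06]]
[[517.8, -329.7, 50.0], [410.5, -326.4, 50.0], [411.8, -217.6, 50.0], [519.9, -220.5, 50.0]] [ 465.  -273.6   50. ]
 orange [[319.4, 194.9], [323.7, 183.3], [327.5, 184.6], [323.2, 196.3]]
top [[317.19, 202.31], [357.81, 204.19], [357.44, 245.19], [316.06, 243.69]]
[[523.1, -225.3, 50.0], [518.2, -333.8, 50.0], [408.7, -328.4, 50.0], [412.8, -220.0, 50.0]] [ 465.7 -276.9   50. ]
 orange [[333.3, 227.9], [343.6, 227.9], [343.6, 232.3], [333.3, 232.3]]
```

View pics/q1.png

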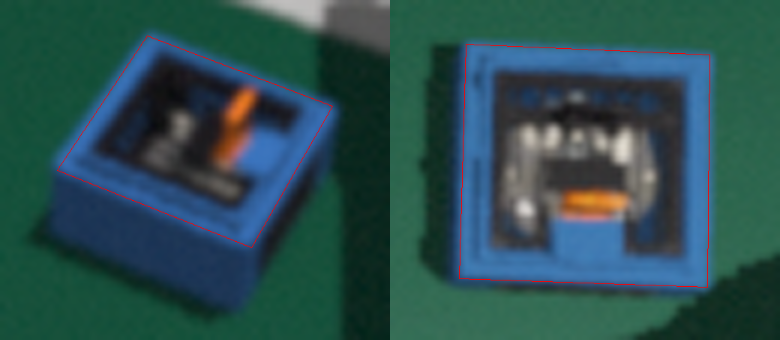

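The corner quads fit the box top in both views: the two estimates of the centre agree within 3 mm, with z≈50. Now I'll measure the tab height by triangulation and the tray from both views.

```bash
python3 - <<'E'
from h import *
import pickle
C=pickle.load(open("c0.pkl","rb"))
s=np.array([[309.06,175.31],[339.94,186.69],[326.44,209.56],[294.06,197.06]]); t=np.array([[357.81,204.19],[357.44,245.19],[316.06,243.69],[317.19,202.31]])
T=tri(C["side"],s,C["top"],np.roll(t,0,0)); print("box top",T.round(1).tolist(),T.mean(0).round(1))
ex=(T[0]-T[1]+T[3]-T[2])[:2]; ey=(T[3]-T[0]+T[2]-T[1])[:2]
print("yaw",np.degrees(np.arctan2(ex[1],ex[0])),np.degrees(np.arctan2(-ey[0],ey[1])))
vis=[]
for n,(x0,x1,y0,y1) in {"side":(305,340,175,205),"top":(322,357,210,240)}.items():
    im=cv2.resize(C[n]["img"][y0:y1,x0:x1],None,fx=11,fy=11,interpolation=cv2.INTER_NEAREST)[:,:,::-1].copy()
    for i in range(0,35,5): cv2.putText(im,str(x0+i),(i*11,10),0,.35,(255,255,255));cv2.line(im,(i*11,0),(i*11,4),(0,255,0))
    for i in range(0,30,5): cv2.putText(im,str(y0+i),(0,i*11+8),0,.35,(0,255,255))
    vis.append(im)
cv2.imwrite("pics/z2.png",np.hstack(vis))
# tray
n="side"
for n,(x0,x1,y0,y1) in {"side":(205,315,205,305),"top":(185,290,160,250)}.items():
    im=cv2.resize(C[n]["img"][y0:y1,x0:x1],None,fx=3.5,fy=3.5,interpolation=cv2.INTER_CUBIC)[:,:,::-1]
    vis.append(cv2.resize(im,(380,340)))
cv2.imwrite("pics/tray.png",np.hstack(vis[2:]))
E
```

```text
box top [[519.5, -335.0, 44.7, 0.4], [410.0, -328.6, 47.9, 2.1], [412.9, -220.4, 46.8, 0.5], [523.5, -226.3, 43.4, 2.1]] [ 466.4 -277.6   45.7    1.3]
yaw -3.1720820575879345 -1.8173994729800502
```

View pics/z2.png

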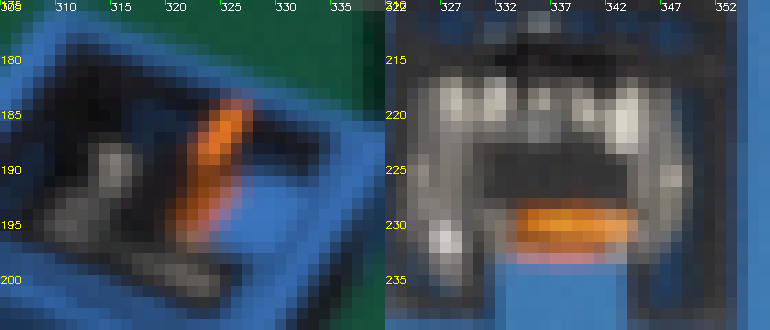

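View pics/tray.png

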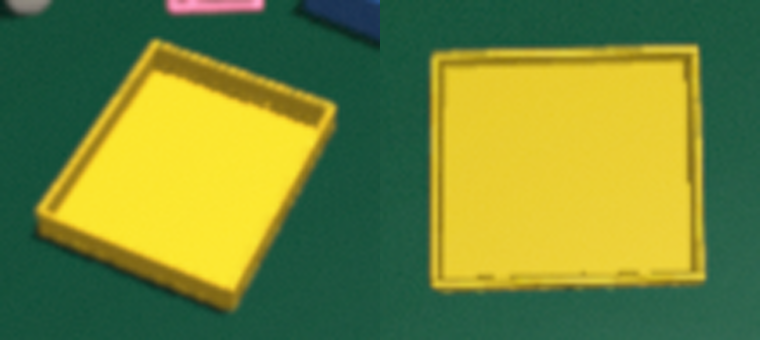

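```bash
python3 - <<'E'
from h import *
import pickle
C=pickle.load(open("c0.pkl","rb"))
print("tab top tri",tri(C["side"],[[324.2,186.8],[325.6,183.6]],C["top"],[[338.5,229.6],[343.2,229.6]]).round(1).tolist())
a=np.radians(-2.2);R=np.array([[np.cos(a),-np.sin(a)],[np.sin(a),np.cos(a)]])
for mz in(60,67):
  L=np.array([[-24,-12,17],[-24,12,17],[-20,12,17],[-20,-12,17],[-24,12,-9],[-24,-12,-9],[-42,42,-13],[42,42,-13],[42,-42,-13],[-42,-42,-13.]])
  P=np.c_[L[:,:2]@R.T+[465.5,-275.5],L[:,2]+mz]
  for n in C: print(mz,n,proj(C[n],P).round(1).tolist())
# tray
for n,q in {"side":[[249,217],[301,236],[271,292],[216.8,266]],"top":[[272.5,172.5],[274,236],[199,237],[199,174]]}.items():
    print(n,"rim z32",onz(C[n],q,32).round(1).tolist(),onz(C[n],q,32).mean(0).round(1))
S=8
for n,(x0,x1,y0,y1) in {"side":(205,315,205,305),"top":(185,290,160,250)}.items():
    im=cv2.resize(C[n]["img"][y0:y1,x0:x1],None,fx=S,fy=S,interpolation=cv2.INTER_CUBIC)
    h=cv2.cvtColor(im,cv2.COLOR_RGB2HSV); m=cv2.inRange(h,(20,120,90),(35,255,255))
    k=cv2.convexHull(max(cv2.findContours(m,0,2)[0],key=cv2.contourArea))
    for e in (6,10,14,20,28):
        p=cv2.approxPolyDP(k,e,True)[:,0]
        if len(p)<=6: print(n,e,((p+.5)/S-.5+[x0,y0]).round(1).tolist())
E
```

```text
tab top tri [[445.6, -274.9, 79.7, 0.3], [445.5, -286.2, 83.2, 0.6]]
60 side [[326.9, 185.5], [323.6, 190.4], [322.4, 189.9], [325.7, 185.0], [322.9, 196.3], [326.1, 191.4], [324.0, 205.6], [299.2, 195.8], [311.1, 179.2], [335.2, 188.3]]
60 top [[342.9, 231.6], [333.6, 231.2], [333.6, 229.6], [342.9, 230.0], [332.1, 232.5], [341.2, 232.9], [320.4, 239.1], [320.9, 207.7], [352.3, 208.9], [352.3, 240.3]]
67 side [[327.1, 183.8], [323.8, 188.7], [322.6, 188.3], [325.9, 183.4], [323.1, 194.7], [326.3, 189.8], [324.2, 204.0], [299.3, 194.2], [311.2, 177.6], [335.4, 186.7]]
67 top [[343.4, 231.2], [334.0, 230.8], [334.0, 229.3], [343.4, 229.6], [332.5, 232.2], [341.6, 232.5], [320.7, 238.8], [321.2, 207.2], [352.8, 208.4], [352.8, 240.0]]
side rim z32 [[611.9, -101.0, 32.0], [443.2, -105.1, 32.0], [436.1, 98.5, 32.0], [604.3, 92.3, 32.0]] [523.9  -3.8  32. ]
top rim z32 [[610.4, -106.2, 32.0], [435.2, -110.3, 32.0], [432.7, 88.1, 32.0], [605.4, 94.3, 32.0]] [520.9  -8.5  32. ]
side 10 [[249.3, 216.1], [301.9, 235.8], [300.7, 243.8], [271.8, 295.7], [216.2, 272.6], [215.1, 265.1]]
side 14 [[249.3, 216.1], [301.9, 235.8], [300.7, 243.8], [271.8, 295.7], [216.2, 272.6], [215.1, 265.1]]
side 20 [[249.3, 216.1], [301.9, 235.8], [271.8, 295.7], [216.2, 272.6], [215.1, 265.1]]
side 28 [[249.3, 216.1], [301.9, 235.8], [271.8, 295.7], [216.2, 272.6], [215.1, 265.1]]
top 10 [[272.6, 171.9], [273.8, 234.3], [203.9, 236.9], [198.9, 235.7], [199.4, 173.4]]
top 14 [[272.6, 171.9], [273.8, 234.3], [198.9, 235.7], [199.4, 173.4]]
top 20 [[272.6, 171.9], [273.8, 234.3], [198.9, 235.7], [199.4, 173.4]]
top 28 [[272.6, 171.9], [273.8, 234.3], [198.9, 235.7], [199.4, 173.4]]
```

The tab top triangulates to z≈80–83, against 84 if the guard's centre is at z=67, so the heights agree within calibration. The grip end is towards world +x, with a yaw of about -2.2°. The tray centre is about (522, -6.5), yaw +1.4°. Now the approach, with the TCP 4 mm towards the grip so both fingers meet evenly once the tab is pressed.

Request:
{"method": "jog_arm", "body": {
  "moves": [
    [0, 0, -1.2, 0.6, -0.35, 0, 100],
    [0, 0, -5, 2.5, -1.4, 0, 95],
    [0, 0, -11, 5.5, -3.1, 0, 90],
    [0, 0, -19, 9.2, -5.2, 0, 85],
    [0, 0, -27, 13.2, -7.5, 0, 80],
    [0, 0, -35, 17.2, -9.7, 0, 75],
    [0, 0, -43, 21.2, -12, 0, 75],
    [0, 0, -50, 24.6, -13.9, 0, 75],
    [0, 0, -55.5, 27.3, -15.5, 0, 75],
    [0, 0, -59.5, 29.3, -16.6, 0, 75],
    [0, 0, -62, 30.5, -17.2, 0, 75],
    [0, 0, -62.5, 30.7, -17.4, 0, 75]
  ]
}}

```text
time_s: 1.4
ee_pos: [471.0, -275.4, 205.4]
ee_rot: [[0.035, 0.999, 0.0], [0.999, -0.035, 0.0], [0.0, 0.0, -1.0]]
ft_force: [-0.4, -0.9, 0.9]
finger_gap: 0.748
```

Request:
{"method": "jog_arm", "body": {
  "moves": [
    [0, 0, 0, 0, 0, 0.5, 75],
    [0, 0, 0, 0, 0, 2, 75],
    [0, 0, 0, 0, 0, 4, 75],
    [0, 0, 0, 0, 0, 6.5, 75],
    [0, 0, 0, 0, 0, 8.5, 75],
    [0, 0, 0, 0, 0, 9.7, 75],
    [0, 0, 0, 0, 0, 10.2, 75],
    [0, 0, 0, 0, 0, 10.5, 75],
    [0, 0, 0, 0, 0, 10.5, 75]
  ]
}}

```text
time_s: 2.3
ee_pos: [470.4, -276.7, 100.7]
ee_rot: [[0.039, 0.999, 0.0], [0.999, -0.039, -0.0], [-0.0, 0.0, -1.0]]
ft_force: [0.2, 0.7, 0.3]
finger_gap: 0.755
```

```bash
cat > look.py <<'E'
from h import *
import sys
t=sys.argv[1]; out=[]
for n,w in (("side",eval(sys.argv[2])),("top",eval(sys.argv[3]))):
    c=cam(n); x0,x1,y0,y1=w
    im=cv2.resize(c["img"][y0:y1,x0:x1],(395,395*(y1-y0)//(x1-x0)),interpolation=cv2.INTER_CUBIC)[:,:,::-1]
    out.append(cv2.copyMakeBorder(im,0,max(0,500-im.shape[0]),0,5,0)[:500])
cv2.imwrite(f"pics/{t}.png",np.hstack(out))
s=bot.sense()
print(s["time_s"],np.round(s["ee_pos"],1),np.round(s["ft_force"],2),np.round(s["ft_torque"],2),round(float(s["finger_gap"]),4))
E
python3 look.py l1 "(270,370,110,230)" "(290,390,170,270)"
```

```text
2.4 [ 470.7 -276.7  101.1] [-0.09  0.07  0.82] [-0.   -0.06 -0.02] 0.7508
```

View pics/l1.png

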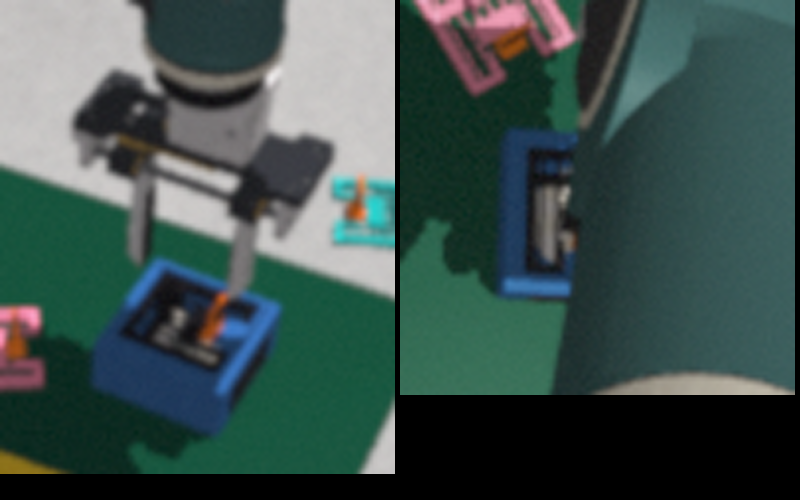

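The side view shows the fingers straddling the tab and grip, with the near finger outside the tab at pixel (331,183). The top view is blocked by the arm. Going down to TCP z≈62.

Request:
{"method": "jog_arm", "body": {
  "moves": [
    [0, 0, 0, 0, 0, 0.4, 75],
    [0, 0, 0, 0, 0, 1.2, 75],
    [0, 0, 0, 0, 0, 2.0, 75],
    [0, 0, 0, 0, 0, 2.7, 75],
    [0, 0, 0, 0, 0, 3.2, 75],
    [0, 0, 0, 0, 0, 3.6, 75],
    [0, 0, 0, 0, 0, 3.8, 75],
    [0, 0, 0, 0, 0, 3.85, 75],
    [0, 0, 0, 0, 0, 3.85, 75],
    [0, 0, 0, 0, 0, 3.85, 75]
  ]
}}

```text
time_s: 3.4
ee_pos: [470.5, -276.5, 62.2]
ee_rot: [[0.038, 0.999, 0.0], [0.999, -0.038, -0.0], [-0.0, 0.0, -1.0]]
ft_force: [-0.2, 0.6, 0.1]
finger_gap: 0.752
```

```bash
python3 look.py l2 "(270,370,110,230)" "(290,390,170,270)"
```

```text
3.5 [ 470.4 -276.5   62.1] [ 0.62 -1.01  0.63] [ 0.02 -0.06  0.04] 0.7542
```

View pics/l2.png

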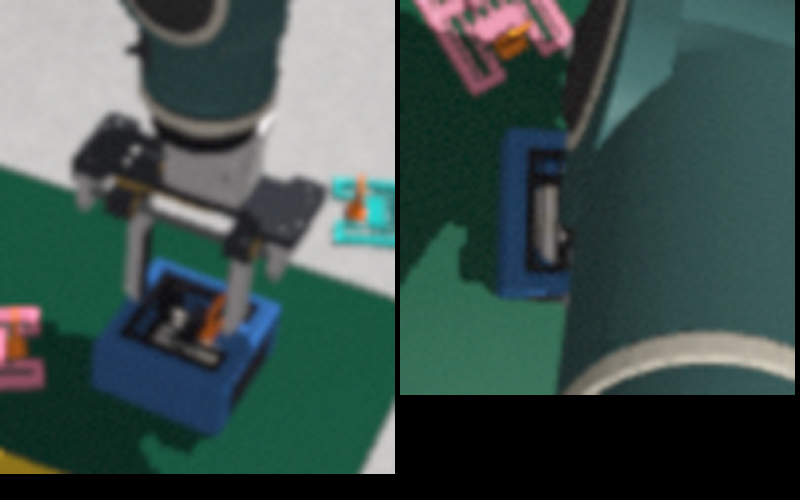

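Request:
{"method": "jog_arm", "body": {
  "moves": [
    [0, 0, 0, 0, 0, 0, 70],
    [0, 0, 0, 0, 0, 0, 65],
    [0, 0, 0, 0, 0, 0, 60],
    [0, 0, 0, 0, 0, 0, 57],
    [0, 0, 0, 0, 0, 0, 54],
    [0, 0, 0, 0, 0, 0, 51],
    [0, 0, 0, 0, 0, 0, 51],
    [0, 0, 0, 0, 0, 0, 51]
  ]
}}

```text
time_s: 4.3
ee_pos: [470.1, -276.4, 61.9]
ee_rot: [[0.038, 0.999, -0.001], [0.999, -0.038, 0.0], [0.0, -0.001, -1.0]]
ft_force: [-5.7, -0.1, 2.0]
finger_gap: 0.508
```

```bash
python3 look.py l3 "(290,350,150,220)" "(290,390,170,270)"
```

```text
4.4 [ 470.2 -276.4   61.9] [-4.5  -0.77  2.97] [ 0.02  1.02 -0.06] 0.5129
```

View pics/l3.png

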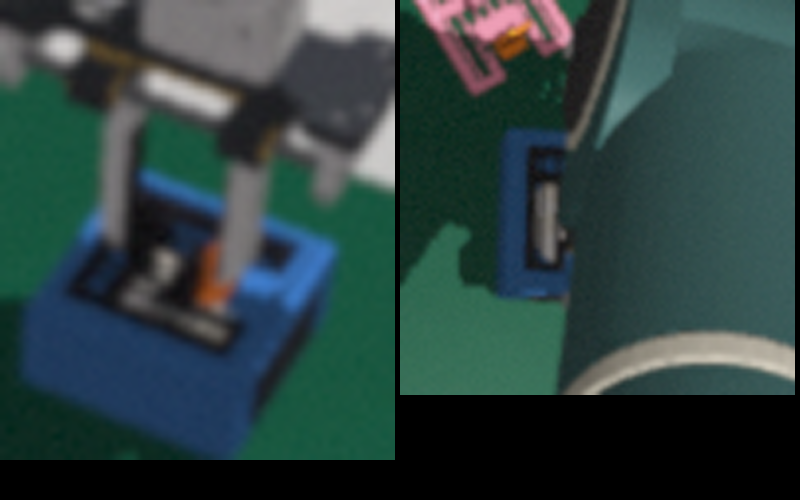

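At 51 % (48 mm) the force is -5 N along x. That matches the tab being pressed about 4.3 mm on the way in, so the centring is right. I'll keep closing in small steps.

Request:
{"method": "jog_arm", "body": {
  "moves": [
    [0, 0, 0, 0, 0, 0, 49],
    [0, 0, 0, 0, 0, 0, 47],
    [0, 0, 0, 0, 0, 0, 45],
    [0, 0, 0, 0, 0, 0, 43],
    [0, 0, 0, 0, 0, 0, 42],
    [0, 0, 0, 0, 0, 0, 41],
    [0, 0, 0, 0, 0, 0, 41],
    [0, 0, 0, 0, 0, 0, 41]
  ]
}}

```text
time_s: 5.2
ee_pos: [470.9, -276.4, 62.2]
ee_rot: [[0.038, 0.999, 0.001], [0.999, -0.038, -0.0], [-0.0, 0.001, -1.0]]
ft_force: [1.6, 0.2, 4.6]
finger_gap: 0.422
```

```bash
python3 look.py l4 "(290,350,150,220)" "(290,390,170,270)"
```

```text
5.3 [ 470.9 -276.4   62.2] [1.66 0.34 4.6 ] [ 0.06 -0.35 -0.07] 0.4178
```

View pics/l4.png

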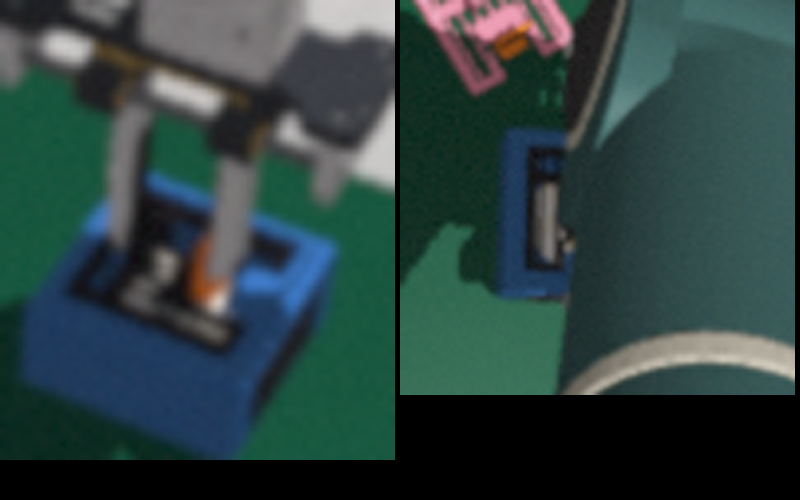

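Gap 0.42 (about 40 mm), so the tab is at its stop, and the sideways forces are balanced with both fingers loaded. Now a slow straight lift.

Request:
{"method": "jog_arm", "body": {
  "moves": [
    [0, 0, 0, 0, 0, 0, 40],
    [0, 0, 0, 0, 0, 0, 40],
    [0, 0, 0, 0, 0, -0.1, 40],
    [0, 0, 0, 0, 0, -0.3, 40],
    [0, 0, 0, 0, 0, -0.6, 40],
    [0, 0, 0, 0, 0, -1.0, 40],
    [0, 0, 0, 0, 0, -1.5, 40],
    [0, 0, 0, 0, 0, -2.0, 40],
    [0, 0, 0, 0, 0, -2.5, 40],
    [0, 0, 0, 0, 0, -2.8, 40],
    [0, 0, 0, 0, 0, -3.0, 40],
    [0, 0, 0, 0, 0, -3.0, 40]
  ]
}}

```text
time_s: 6.5
ee_pos: [470.4, -276.5, 92.2]
ee_rot: [[0.038, 0.999, 0.0], [0.999, -0.038, -0.0], [-0.0, 0.0, -1.0]]
ft_force: [0.3, -0.6, -0.5]
finger_gap: 0.418
```

```bash
python3 look.py l5 "(290,350,150,220)" "(290,390,170,270)"
```

```text
6.6 [ 470.2 -276.4   91.8] [-0.08 -0.02 -0.63] [-0.01 -0.12  0.06] 0.4176
```

View pics/l5.png

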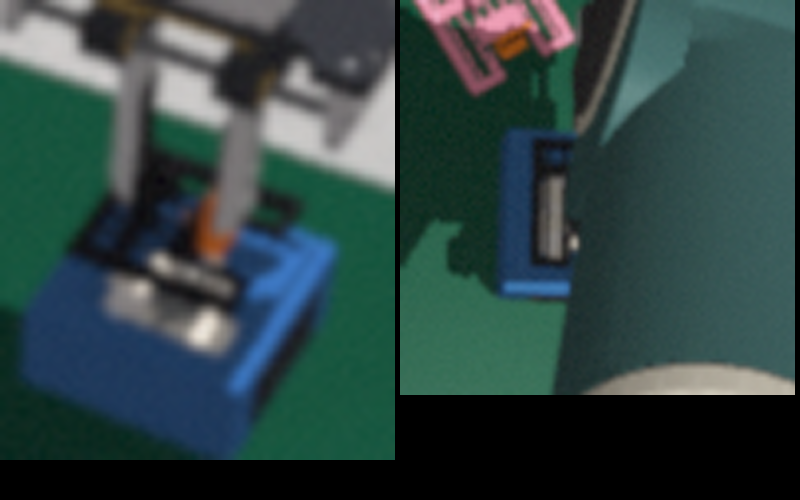

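The guard is off and hanging level in the grip, with the fz change matching its weight. Raising it further, then moving over the tray.

Request:
{"method": "jog_arm", "body": {
  "moves": [
    [0, 0, 0, 0, 0, -0.3, 40],
    [0, 0, 0, 0, 0, -1.0, 40],
    [0, 0, 0, 0, 0, -2.0, 40],
    [0, 0, 0, 0, 0, -3.2, 40],
    [0, 0, 0, 0, 0, -4.2, 40],
    [0, 0, 0, 0, 0, -4.8, 40],
    [0, 0, 0, 0, 0, -5.0, 40],
    [0, 0, 0, 0, 0, -5.0, 40]
  ]
}}

```text
time_s: 7.4
ee_pos: [470.4, -276.4, 142.1]
ee_rot: [[0.038, 0.999, 0.0], [0.999, -0.038, -0.0], [-0.0, 0.0, -1.0]]
ft_force: [-0.3, -0.3, -1.2]
finger_gap: 0.422
```

Request:
{"method": "jog_arm", "body": {
  "moves": [
    [0, 0, 0, 0.3, 0.05, 0, 40],
    [0, 0, -0.3, 1.5, 0.25, 0, 40],
    [0, 0, -0.6, 3.5, 0.6, 0, 40],
    [0, 0, -1, 6.2, 1.0, 0, 40],
    [0, 0, -1.4, 9.5, 1.6, 0, 40],
    [0, 0, -1.8, 13, 2.2, 0, 40],
    [0, 0, -2.2, 16.5, 2.8, 0, 40],
    [0, 0, -2.6, 20, 3.4, 0, 40],
    [0, 0, -2.9, 23, 3.9, 0, 40],
    [0, 0, -3.2, 25.3, 4.2, 0, 40],
    [0, 0, -3.4, 26.7, 4.4, 0, 40],
    [0, 0, -3.4, 27.2, 4.5, 0, 40]
  ]
}}

```text
time_s: 8.6
ee_pos: [525.6, -4.6, 141.8]
ee_rot: [[-0.023, 1.0, -0.0], [1.0, 0.023, 0.0], [0.0, -0.0, -1.0]]
ft_force: [0.1, -0.3, -0.8]
finger_gap: 0.419
```

```bash
python3 look.py l6 "(190,330,150,310)" "(170,390,150,270)"
```

```text
8.7 [525.6  -6.2 141.8] [-0.64 -0.66 -0.26] [-0.06 -0.05 -0.02] 0.4165
```

View pics/l6.png

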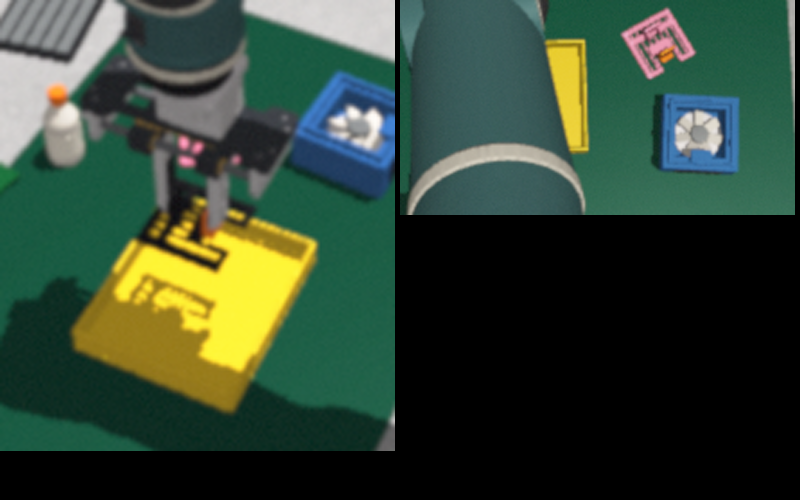

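The guard is level in the grip over the tray, and the blue fan is now bare with only its blades showing. Lowering to just above the floor.

Request:
{"method": "jog_arm", "body": {
  "moves": [
    [0, 0, 0, 0, 0, 0.4, 40],
    [0, 0, 0, 0, 0, 1.4, 40],
    [0, 0, 0, 0, 0, 3, 40],
    [0, 0, 0, 0, 0, 4.8, 40],
    [0, 0, 0, 0, 0, 6.6, 40],
    [0, 0, 0, 0, 0, 8.4, 40],
    [0, 0, 0, 0, 0, 9.8, 40],
    [0, 0, 0, 0, 0, 10.8, 40],
    [0, 0, 0, 0, 0, 11.5, 40],
    [0, 0, 0, 0, 0, 11.9, 40],
    [0, 0, 0, 0, 0, 12.0, 40],
    [0, 0, 0, 0, 0, 12.0, 40]
  ]
}}

```text
time_s: 9.9
ee_pos: [525.9, -6.3, 22.2]
ee_rot: [[-0.021, 1.0, 0.0], [1.0, 0.021, -0.0], [-0.0, 0.0, -1.0]]
ft_force: [-0.5, -0.4, -0.2]
finger_gap: 0.416
```

```bash
python3 look.py l7 "(200,310,190,310)" "(170,390,150,270)"
```

```text
10.0 [526.   -6.3  22.4] [ 0.3   0.22 -0.67] [-0.03 -0.1   0.02] 0.4186
```

View pics/l7.png

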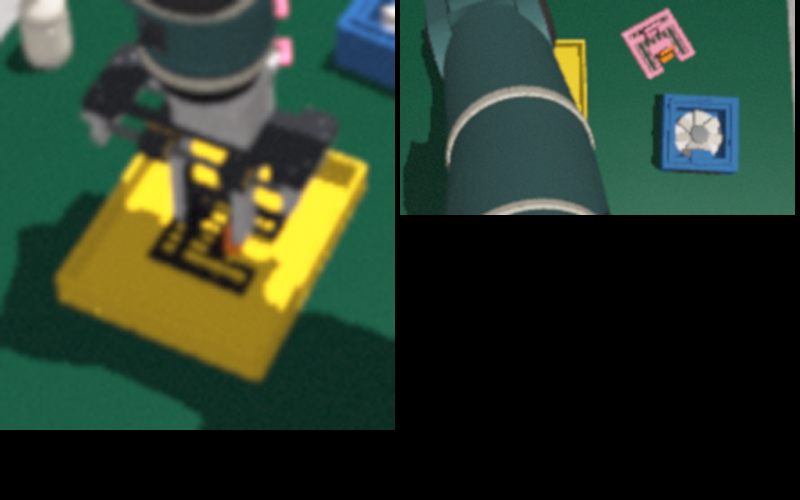

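The guard is central in the tray, about 5–6 mm above the floor. Now small steps down until it touches.

Request:
{"method": "jog_arm", "body": {
  "moves": [
    [0, 0, 0, 0, 0, 0.1, 40],
    [0, 0, 0, 0, 0, 0.2, 40],
    [0, 0, 0, 0, 0, 0.3, 40],
    [0, 0, 0, 0, 0, 0.4, 40],
    [0, 0, 0, 0, 0, 0.45, 40],
    [0, 0, 0, 0, 0, 0.5, 40],
    [0, 0, 0, 0, 0, 0.5, 40]
  ]
}}

```text
time_s: 10.7
ee_pos: [525.6, -6.3, 16.9]
ee_rot: [[-0.021, 1.0, -0.0], [1.0, 0.021, 0.0], [0.0, -0.0, -1.0]]
ft_force: [-0.0, 0.3, -1.0]
finger_gap: 0.416
```

Request:
{"method": "jog_arm", "body": {
  "moves": [
    [0, 0, 0, 0, 0, 0.05, 40],
    [0, 0, 0, 0, 0, 0.05, 40],
    [0, 0, 0, 0, 0, 0.1, 40],
    [0, 0, 0, 0, 0, 0.1, 40]
  ]
}}

```text
time_s: 11.1
ee_pos: [525.8, -6.3, 16.1]
ee_rot: [[-0.021, 1.0, 0.0], [1.0, 0.021, -0.0], [-0.0, 0.0, -1.0]]
ft_force: [-1.7, 0.6, 5.3]
finger_gap: 0.418
```

Touchdown at z≈16 with about 6 N upward force. Releasing gradually.

Request:
{"method": "jog_arm", "body": {
  "moves": [
    [0, 0, 0, 0, 0, 0, 42],
    [0, 0, 0, 0, 0, 0, 44],
    [0, 0, 0, 0, 0, 0, 46],
    [0, 0, 0, 0, 0, 0, 48],
    [0, 0, 0, 0, 0, 0, 50],
    [0, 0, 0, 0, 0, 0, 53],
    [0, 0, 0, 0, 0, 0, 57],
    [0, 0, 0, 0, 0, 0, 62],
    [0, 0, 0, 0, 0, 0, 67],
    [0, 0, 0, 0, 0, 0, 70],
    [0, 0, 0, 0, 0, 0, 70]
  ]
}}

```text
time_s: 12.2
ee_pos: [525.7, -6.3, 15.9]
ee_rot: [[-0.021, 1.0, -0.0], [1.0, 0.021, 0.0], [0.0, -0.0, -1.0]]
ft_force: [-0.1, 0.9, -0.4]
finger_gap: 0.699
```

```bash
python3 look.py l8 "(210,300,200,300)" "(170,390,150,270)"
```

```text
12.3 [525.7  -6.3  16. ] [-0.39 -0.92  0.58] [-0.07 -0.09 -0.02] 0.6991
```

View pics/l8.png

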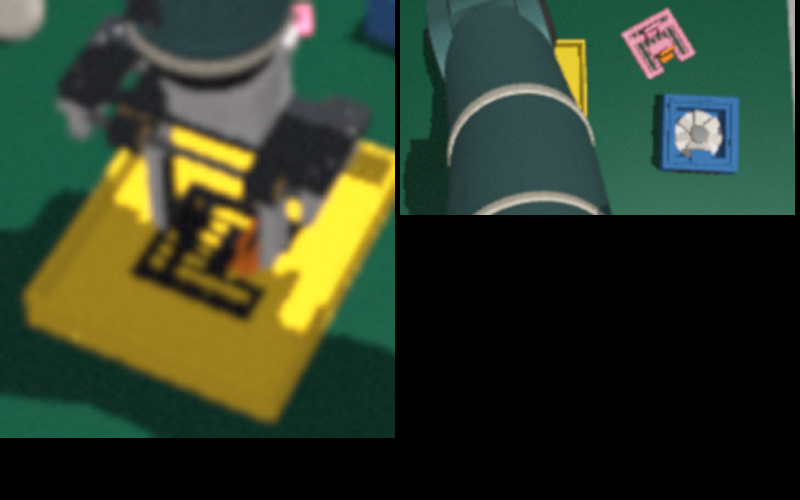

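The fingers are free of the tab and grip, with about zero force. Retreating straight up.

Request:
{"method": "jog_arm", "body": {
  "moves": [
    [0, 0, 0, 0, 0, -0.2, 70],
    [0, 0, 0, 0, 0, -0.7, 70],
    [0, 0, 0, 0, 0, -1.5, 70],
    [0, 0, 0, 0, 0, -2.6, 70],
    [0, 0, 0, 0, 0, -4, 70],
    [0, 0, 0, 0, 0, -6, 70],
    [0, 0, 0, 0, 0, -8.5, 70],
    [0, 0, 0, 0, 0, -11.5, 70],
    [0, 0, 0, 0, 0, -14.5, 70],
    [0, 0, 0, 0, 0, -17, 70],
    [0, 0, 0, 0, 0, -18, 70],
    [0, 0, 0, 0, 0, -18, 70]
  ]
}}

```text
time_s: 13.5
ee_pos: [526.2, -6.4, 197.5]
ee_rot: [[-0.021, 1.0, 0.002], [1.0, 0.021, -0.0], [-0.0, 0.002, -1.0]]
ft_force: [-0.6, 0.1, 0.1]
finger_gap: 0.699
```

Request:
{"method": "jog_arm", "body": {
  "moves": [
    [0, 0, 0, -0.5, 0, 0, 70],
    [0, 0, 0, -2, 0, 0, 70],
    [0, 0, 0, -4.5, 0, 0, 70],
    [0, 0, 0, -7.5, 0, 0, 70],
    [0, 0, 0, -11, 0, 0, 70],
    [0, 0, 0, -14.5, 0, 0, 70],
    [0, 0, 0, -18, 0, 0, 70],
    [0, 0, 0, -21, 0, 0, 70],
    [0, 0, 0, -23, 0, 0, 70],
    [0, 0, 0, -24.5, 0, 0, 70],
    [0, 0, 0, -25, 0, 0, 70],
    [0, 0, 0, -25, 0, 0, 70]
  ]
}}

```text
time_s: 14.7
ee_pos: [530.7, -256.1, 195.3]
ee_rot: [[-0.021, 1.0, -0.001], [1.0, 0.021, 0.001], [0.001, -0.001, -1.0]]
ft_force: [0.2, 0.2, -0.2]
finger_gap: 0.699
```

```bash
python3 look.py l9 "(170,350,170,390)" "(90,390,90,300)"
```

```text
14.8 [ 531.1 -255.1  195.8] [-0.27 -0.    0.15] [-0.04 -0.06 -0.01] 0.6983
```

View pics/l9.png

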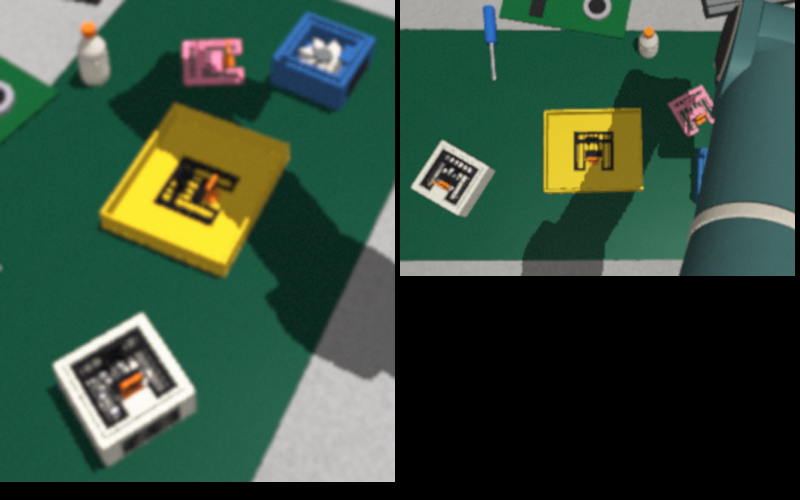

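The guard lies flat, tab up, in the middle of the tray (side view about (262,256), top view about (241,206)). The white unit still has its guard and the pink part hasn't moved. Handing in.

```bash
python3 - <<'E'
from station import bot
import numpy as np
s=bot.sense(); print(s["time_s"],np.abs(s["joint_vel"]).max(),np.round(s["ft_force"],2)); print(bot.close_job())
E
```

```text
14.8 0.006126824051503659 [-0.27 -0.    0.15]
the job is handed in; nothing more can be done
None
```

The blue unit's guard is off its box and lying flat, right way up, near the middle of the yellow tray. I handed the job in at 14.8 s, with no verdict reported.

**What I did:** I pinched the orange tab to its stop (about 40 mm between the fingers), lifted the guard straight up, and lowered it until it touched the tray floor (about 6 N). I then let go gradually and backed the arm away.

**Last checks:**
- Both pictures show the guard upright and central in the tray. The blue box is bare, the white unit still has its guard, and the pink part hasn't moved.
- The arm was still, the wrist force was about zero, and nothing was touching the robot.

**What disagreed or was not checked:**
- **Heights:** the two views put the box top at about 46 mm and the tab top at 80–83 mm, against 50 and 84 mm from the text. I used the text's heights. Touchdown came at the height they predict for the tray.
- **Pinch force:** it cannot be measured directly. I limited it by asking for an opening only a few millimetres below the tab's stop, so I can't confirm it stayed between 12 and 25 N.
- **Flatness in the tray:** I judged this by eye from the pictures.

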